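Slide the setting block under the sensor for zeroing

ROBOT

A 6-joint arm with a two-finger parallel gripper is mounted at the origin on a cart in front of the work surface, level with it; the furniture and walls round the work are solid. World frame = base frame: x ahead of the robot, y to its left, z up, the work surface at z = 0. Lengths are in m, angles in degrees, forces in N, time in s.
With the tool pointing down it reaches from about 0.25 to 0.725 m from the base axis. Payload 9.7 kg.
Tool frame: the origin (TCP) lies midway between the tips of the shut fingers; the grasp point (between the pads) lies 19 mm behind it; x points along the fingers, y is the direction in which the jaws open and shut, and the axes are right-handed (so a half turn about x gives the same grasp; the last joint's range is limited). The gripper opens to 85 mm and grips with 20 to 120 N. Pads are 22 mm wide; open, the fingers measure 114 mm over their backs; the gripper's body (76 mm by 85 mm) begins 54 mm behind the grasp point. The pads swing forward as they close: fully open they stand 13 mm farther back than shut.
Start: joints at [74.427, 4.979, 10.078, 95.1, 0, 90], TCP at [0.148, 0.53, 0.231] pointing down, gripper open.
Joint ranges: [-179.16, 179.16], [-48.56, 103.87], [-65.8, 70.77], [-126.05, 130.52], [-82.76, 87.17], [-180, 180]. Speed limits (degrees/s): [127.2, 127.2, 147.25, 180, 180, 180].

INTERFACE

Orientations are given as [roll, pitch, yaw] about the fixed x, y, z axes, in that order (R = Rz(yaw) Ry(pitch) Rx(roll)).
In Python, from workcell import bot, cams gives the robot as it stands.
- The arm moves only by the tool apply_moves, never from a script. Its argument "commands" is a list of rows, each a list of 5 numbers: the shift along the tool's x, y, z in m, then the turn about the tool's x in rad, then the opening, from -1 (shut) to 1 (fully open). In form: [[tx, ty, tz, roll, hand], ...]. A call has 1 to 12 rows; each row is the pose to reach, as a shift and turn from the pose measured when the call began, along the tool's axes at that moment; what a row does not reach only later rows make up. A row lasts 1/10 s, in which the tool goes at most 50 mm and 8.59 degrees, less where a joint would pass 70% of its speed; a pose out of reach is approached as far as the arm can. A call with a gripper value outside its range is refused whole. The fingers move at their own pace and stop on an object; "newtons" is the grip in N (left out, the last holds). Time passes only in rows, so rows that repeat a pose let the fingers close. It gives the time, the measured TCP pose, the force and the opening at its end, in the units of the state.
- bot.get_obs(): the state, without advancing time (a new reading comes with each control period).
- cams.camera(name): name is "side" or "top"; returns a dict with "frame" (384x512x3 uint8, blue, green, red), "depth" (384x512 float32, m along the optical axis (not along the pixel's ray), 0 where there is no reading), "camera_matrix" (3x3 intrinsics, pixels), "R" (3x3) and "t" (3): a world point X has camera coordinates R X + t. Camera axes: x right, y down, z forward; pixel columns grow to the right and rows downward; lengths in m; the calibration is good to about 2 mm. A picture is of the moment at which its call begins.
- bot.job_done(): hands the job in, once; it reports no verdict.
Trained networks look in the newest picture that a camera, given by its name, has taken for a name from the list of things; names that differ only in an ending like _2 or _b are one class to them, and where a whole thing is asked for, a point or a joint stands for the part that bears it (a point fixed in the world has none). Each returns a list of dicts, best first, with "confidence" (0 to 1); they miss things now and then, are a little off and sometimes report something else, mostly with a low value. They report only what shows in the picture. A call takes as long as a camera call.
- cams.spot_in(name, camera): "rect" ([left, top, right, bottom] in pixels, round what is visible of it).
The state is a dict: "time": time; "q": joint angles; "qd": joint speeds; "joint_efforts": joint torques, N m; "ee_pos": TCP position; "tcp_rot": TCP orientation; "wrist_force": force on the tool from outside, world axes, zero at the start; "torque": the same for the moment, N m; "opening": finger opening in m.
Only numpy, scipy, OpenCV 4.12 (cv2) and the standard library are available. Lean on these libraries where they do the work, as an engineer would, in place of code of your own. Each camera call takes 0.05 s, during which the arm holds its last target. There are 200 camera calls.

TASK

Two sensor stations stand on the bench, each with a guided lane that runs back under a sensor plate. Lay the small steel setting block lengthwise in the open front part of the lane that fits its width closely (the narrower lane), then slide it back along the lane, under the plate, until it sits fully home against the stop at the rear. Leave the roller, the marker pen and the roll of tape where they are.

Things in the scene. Friction and masses are not known exactly. Their poses are not given: they have to be found in the camera images.
- block_center (a point): Centre of the loose setting block: a plain ground-steel block 22 (x) x 45 (y) x 25 (z) mm, 0.13 to 0.27 kg, lying flat on the bench (this point is 12.5 mm above its underside). Its y axis is its long direction; either end may lead.
- station_narrow: Fixed aluminium sensor station with the narrow lane; origin: centre of its underside, on the bench. +x runs along the lane from open front (left, as the robot sees it) to stop (right), y across, z up. Base 200 (x) x 80 x 3 mm; its top is the lane floor. Two rails, tops 8 mm above the bench (5 above the floor), inner faces 28 mm apart from x = -45 to +60 mm. Stop: front face at x = +60 mm, 35 mm high.
- lane_front (a point): A point on the narrow lane's floor (3 mm above the bench) at station x = -64 mm, open above, a good place to lay the block. From x = -45 forward to x = -93 mm the rails flare outward at 18 degrees each as a lead-in, so here their inner faces are about 40 mm apart. Axes as the station's.
- plate_edge (a point): Middle of the front lower edge of the narrow station's sensor plate, at station x = -3 mm. The plate is 8 mm thick, underside 70 and top 78 mm above the bench, x = -3 to +90 mm, 80 mm wide. It stands on side posts at x = 45 to 90, y = 31 to 39 mm either side; a sensor head 44 x 30 x 50 mm stands on it at x = 38 to 82 mm. Ahead of this edge nothing is above the lane.
- lane_home (a point): Where the block's centre is when it is home in the narrow lane: station x = +37.5 mm, 15.5 mm above the bench. The block's near end is then 18 mm inside the plate's front edge, so it has to be pushed with leaning fingers. Axes as the station's.
- station_wide: Fixed sensor station of the same build, materials and x and z sizes, but with a wide lane: inner rail faces 52 mm apart, base 104 mm wide, posts at y = 43 to 51 mm either side. Not the one to use. The two stations may stand in either order. A tall operator panel stands at the back of the bench, left of the stations (about x 0.65 to 0.85, y 0.30 to 0.55 m): keep a leaning wrist clear of it.
- roller: Loose green roller, 42 mm diameter, 22 mm high, upright; origin at the centre of its underside. A bystander.
- pen: Loose marker pen lying on the bench, 15 x 120 (y) x 15 mm; origin at its middle, on the bench. A bystander.
- tape: Loose pale roll of tape lying flat, 88 mm diameter, 20 mm high; origin at the centre of its underside. A bystander.

How it is judged (in metres and radians):
On the way:
1. the block lies flat on the floor of the narrow lane, lengthwise, in its front part (its centre ahead of the plate's front edge) (x of block_center in the frame of station_narrow between -0.11 and -0.003 m and y of block_center in the frame of station_narrow between -0.02 and 0.02 m and z of block_center in the frame of station_narrow below 0.0195 m and angle between block_center's own z axis and vertical below 0.15 rad and angle between the y axis of block_center and the x axis of station_narrow, either way round below 0.5 rad), for 0.1 s.
At the end, for the whole second after the job is handed in: The setting block lies flat between the rails of the narrow lane, lengthwise within 0.17 rad, within 5 mm of the stop at the rear, at rest (x of block_center in the frame of station_narrow between 0.0325 and 0.0405 m and y of block_center in the frame of station_narrow between -0.006 and 0.006 m and z of block_center in the frame of station_narrow between 0.0125 and 0.0185 m and angle between block_center's own z axis and vertical below 0.1 rad and angle between the y axis of block_center and the x axis of station_narrow, either way round below 0.17 rad and linear speed of setting_block below 0.01 m/s); the robot touches nothing.
It fails at once if the roller is displaced by more than 30 mm (distance of roller from where it was at the start of the episode above 0.03 m).
It fails at once if the marker pen is displaced by more than 30 mm (distance of pen from where it was at the start of the episode above 0.03 m).
It fails at once if the roll of tape is displaced by more than 30 mm (distance of tape from where it was at the start of the episode above 0.03 m).
It also fails if it takes over 43 s, if anything falls off the work surface, if the arm or the gripper's body presses on something with over 40 N, if the wrist force passes 120 N, or if a joint passes its speed limit or range.

## Working session

There is one attempt and no reset: what is moved stays moved. The work goes in short steps, Python scripts to look and compute and a tool call to move; the robot and the scene stay as the last step left them, time stands still between calls to the robot, and variables do not carry over. Pictures are saved under pics/ and viewed, about 8 in all and at most 12, crops included, and the job is handed in when it is done.

Besides the shell and the picture viewer there is one more tool, called as name([rows], argument=value, ...), one row to a line, values as JSON. apply_moves: Moves the arm, as the interface text tells. Its arguments: {"type":"object","properties":{"commands":{"type":"array"},"newtons":{"type":"number"}},"required":["commands"]}

```bash
ls; mkdir -p pics; cat > h.py <<'E'
import numpy as np, cv2
from workcell import bot, cams
def world(c,u,v,d):
    p=np.linalg.inv(c["camera_matrix"])@np.array([u,v,1.])*d
    return c["R"].T@(p-c["t"])
def cloud(c):
    d=c["depth"].astype(float);v,u=np.mgrid[:d.shape[0],:d.shape[1]]
    P=np.stack([u,v,np.ones_like(u)],-1)@np.linalg.inv(c["camera_matrix"]).T*d[...,None]
    W=(P-c["t"])@c["R"]; W[d<=0]=np.nan
    return W
E
python3 - <<'E'
from h import *
o=bot.get_obs();print({k:np.round(v,3).tolist() for k,v in o.items()})
for n in("top","side"):
    c=cams.camera(n);cv2.imwrite(f"pics/{n}0.png",c["frame"]);np.savez(f"{n}0.npz",**c)
    print(n,"cam pos",np.round(-c["R"].T@c["t"],3),"dir",np.round(c["R"][2],2))
    for k in("block_center","station_narrow","station_wide","roller","pen","tape","lane_front","plate_edge"):
        try:print(k,[(np.round(r["rect"]).tolist(),round(r["confidence"],2)) for r in cams.spot_in(k,n)])
        except Exception as e:print(k,e)
E
```

```text
pics
{'time': 0.0, 'q': [74.427, 5.011, 10.032, 95.099, -0.001, 90.001], 'qd': [0.01, -0.054, -0.067, -0.089, -0.019, -0.019], 'joint_efforts': [-0.001, -52.038, 46.481, 0.016, -0.0, -0.0], 'ee_pos': [0.148, 0.53, 0.231], 'tcp_rot': [-89.143, 89.921, -104.717], 'wrist_force': [0.189, -0.422, -0.178], 'torque': [0.029, -0.055, -0.045], 'opening': 0.085}
top cam pos [0.413 0.236 1.036] dir [ 0.11 -0.02 -0.99]
block_center [([196.0, 195.0, 214.0, 210.0], 0.55)]
station_narrow [([314.0, 180.0, 405.0, 224.0], 0.79)]
station_wide [([292.0, 111.0, 381.0, 179.0], 0.87), ([312.0, 182.0, 405.0, 226.0], 0.17)]
roller [([138.0, 215.0, 153.0, 234.0], 0.62)]
pen [([222.0, 242.0, 267.0, 250.0], 0.5)]
tape [([226.0, 145.0, 263.0, 178.0], 0.76)]
lane_front [([314.0, 183.0, 407.0, 228.0], 0.65)]
plate_edge [([314.0, 182.0, 404.0, 221.0], 0.97)]
side cam pos [0.078 1.122 0.778] dir [ 0.35 -0.73 -0.58]
block_center [([229.0, 219.0, 251.0, 240.0], 0.73)]
station_narrow [([280.0, 110.0, 314.0, 176.0], 0.6)]
station_wide [([226.0, 106.0, 262.0, 173.0], 0.83)]
roller [([223.0, 270.0, 239.0, 288.0], 0.59)]
pen [([289.0, 208.0, 308.0, 238.0], 0.71), ([280.0, 111.0, 315.0, 174.0], 0.58), ([205.0, 186.0, 237.0, 210.0], 0.25)]
tape [([206.0, 185.0, 235.0, 212.0], 0.63)]
lane_front [([280.0, 107.0, 313.0, 175.0], 0.95), ([221.0, 269.0, 240.0, 288.0], 0.21)]
plate_edge [([277.0, 111.0, 317.0, 179.0], 0.69), ([286.0, 206.0, 307.0, 238.0], 0.33)]
```

```bash
python3 - <<'E'
from h import *
c=dict(np.load("top0.npz"));f=c["frame"]
cv2.imwrite("pics/c1.png",cv2.resize(f[90:270,110:420],None,fx=2.5,fy=2.5,interpolation=cv2.INTER_CUBIC))
W=cloud(c)
for n,v,u in(("img TL",95,115),("TR",95,415),("BL",265,115)):print(n,np.round(W[v,u],3))
# block
w=W[185:220,186:224];m=(w[...,2]>.015)&(w[...,2]<.04);p=w[m];print("block",m.sum(),np.round(p.mean(0),4),cv2.minAreaRect((p[:,:2]*1000).astype(np.float32)))
# narrow station heights map
w=W[176:232,305:412]
for lo,hi in((.06,.09),(.09,.16),(.005,.012)):
    m=(w[...,2]>lo)&(w[...,2]<hi);p=w[m];print(lo,m.sum(),np.round(p.mean(0),4),cv2.minAreaRect((p[:,:2]*1000).astype(np.float32)))
E
```

```text
img TL [0.782 0.6   0.028]
TR [ 1.123 -0.57  -0.79 ]
BL [ 0.332  0.584 -0.003]
block 149 [0.5056 0.3491 0.0239] ((505.9076843261719, 349.37744140625), (44.50429916381836, 21.808122634887695), 67.9135513305664)
0.06 947 [ 0.5118 -0.0774  0.0775] ((513.5778198242188, -83.96575927734375), (79.83580017089844, 93.41531372070312), 10.889695167541504)
0.09 316 [ 0.5155 -0.0973  0.1241] ((517.833740234375, -106.99171447753906), (29.801891326904297, 58.45283889770508), 10.96086311340332)
0.005 324 [ 0.4975 -0.0009  0.0072] ((494.5186767578125, 15.138687133789062), (78.2596206665039, 145.1772918701172), 10.557432174682617)
```

View pics/c1.png

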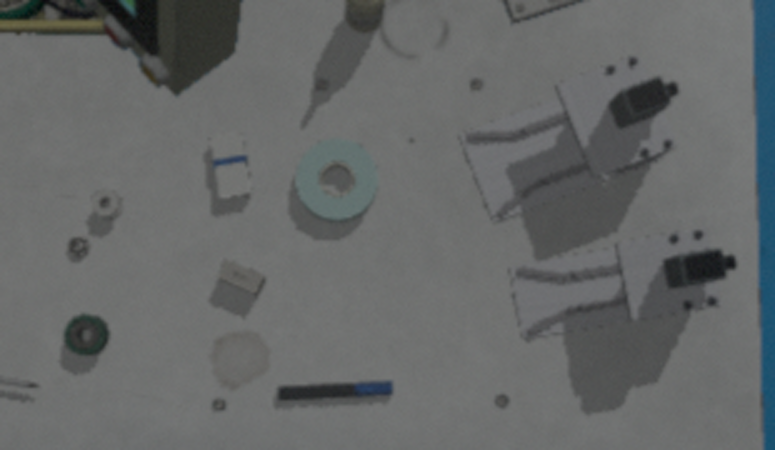

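View pics/side0.png

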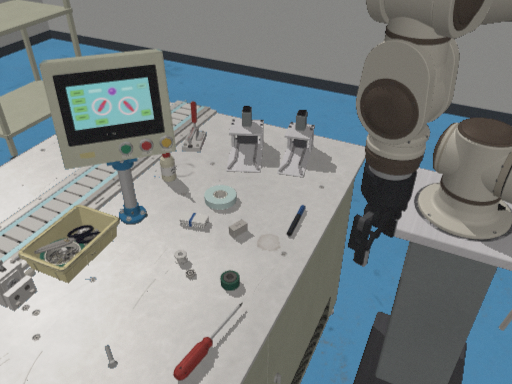

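The top view shows the narrow station lower right (crop 510–735, 235–340) and the block at (240, 280). Its top is pale, with the tape above it and the pen below. The side view confirms the layout, with the panel behind and to the left. The measured plate (80 × 93 mm) and block (44.5 × 22 mm) match their given sizes.

```bash
cat >> h.py <<'E'
from scipy.spatial.transform import Rotation as Ro
SX=np.array([.189,-.982]); SO=np.array([.5136,-.0840])-.0435*SX
def stw(x,y=0): return SO+x*SX+y*np.array([-SX[1],SX[0]])
def state():
    o=bot.get_obs();R=Ro.from_euler("xyz",o["tcp_rot"],degrees=True).as_matrix()
    print("t",round(o["time"],2),"tcp",np.round(o["ee_pos"],4),"q",np.round(o["q"],1),"F",np.round(o["wrist_force"],1),"open",round(o["opening"],4));print(np.round(R,3).tolist())
    return o,R
def to(p,jaw=None):
    "shift in tool axes to p, roll (rad) about tool x to put jaws at world angle jaw (deg)"
    o,R=state();s=R.T@(np.array(p)-o["ee_pos"])
    r=0
    if jaw is not None:
        d=np.array([np.cos(np.radians(jaw)),np.sin(np.radians(jaw)),0]);v=R.T@d
        r=np.arctan2(v[2],v[1]); r=(r+np.pi/2)%np.pi-np.pi/2
    print("shift",np.round(s,4),"roll",round(r,3));return s,r
E
python3 - <<'E'
from h import *
print("SO",SO,"front",stw(-.064),"edge",stw(-.003),"yaw",np.degrees(np.arctan2(SX[1],SX[0])))
c=dict(np.load("top0.npz"));W=cloud(c)
w=W[176:232,305:412].reshape(-1,3);l=(w[:,:2]-SO)
a=l@SX;b=l@np.array([-SX[1],SX[0]])
for x in(-.09,-.064,-.035,-.02):
    m=abs(a-x)<.006;print(x,[(round(q*1000),round(z*1000)) for q,z in sorted(zip(b[m],w[m,2]))if abs(q)<.045][::2])
to([.506,.3492,.12],-22.1)
to([.506,.3492,.006],-22.1)
E
```

```text
SO [ 0.5053785 -0.041283 ] front [0.4932825 0.021565 ] edge [ 0.5048115 -0.038337 ] yaw -79.10581701316207
-0.09 [(-45, 0), (-44, -2), (-43, -2), (-42, 0), (-41, -1), (-39, 5), (-38, 4), (-37, 4), (-36, 9), (-35, 1), (-34, 6), (-33, 3), (-31, 8), (-30, 6), (-29, -1), (-28, 8), (-27, 3), (-26, 1), (-25, 2), (-24, 2), (-23, 5), (-22, 2), (-20, 8), (-19, -1), (-18, 8), (-17, 3), (-16, 0), (-15, 5), (-14, 4), (-12, 2), (-11, 3), (-10, 3), (-9, 0), (-8, -1), (-6, 4), (-5, 2), (-3, 3), (-3, 5), (-1, 1), (0, 2), (1, 2), (2, 6), (3, 5), (4, 3), (5, 2), (7, 3), (8, 5), (10, 1), (11, 4), (12, 2), (13, 7), (14, 1), (15, 5), (16, 2), (18, 2), (18, 4), (19, 5), (21, 5), (22, 0), (24, 3), (25, 1), (27, -1), (27, 3), (29, 9), (30, 4), (31, 8), (32, 5), (33, 2), (34, 7), (35, 4), (37, 1), (38, 3), (40, 3), (41, -2), (42, 0), (43, -1), (44, -3)]
-0.064 [(-45, -2), (-43, -3), (-42, 0), (-41, -1), (-40, -1), (-38, 0), (-37, 3), (-36, 2), (-35, 2), (-34, 1), (-33, 3), (-32, 4), (-31, 2), (-30, 3), (-29, 5), (-27, 4), (-26, 9), (-25, 10), (-24, 9), (-23, 7), (-22, 7), (-21, 4), (-20, 9), (-19, 5), (-18, 
[... 1570 characters left out ...]
6, 1), (7, 3), (9, 3), (10, 0), (12, 2), (13, 1), (14, 5), (15, 8), (16, 11), (17, 5), (18, 6), (19, 9), (20, 7), (22, 5), (23, 4), (24, 2), (26, 2), (27, -2), (29, 3), (30, 0), (31, 2), (32, 5), (34, 3), (35, 0), (36, 2), (37, 6), (38, 2), (39, 1), (40, 0), (42, -1), (43, -1), (44, -2)]
t 0.9 tcp [0.1477 0.5298 0.2313] q [74.4  5.  10.1 95.1 -0.  90. ] F [ 0.   1.  -0.2] open 0.0854
[[0.0, 0.268, 0.963], [-0.0, 0.963, -0.268], [-1.0, -0.0, 0.0]]
shift [ 0.1113 -0.0777  0.3937] roll -1.457
t 0.9 tcp [0.1477 0.5298 0.2313] q [74.4  5.  10.1 95.1 -0.  90. ] F [ 0.   1.  -0.2] open 0.0854
[[0.0, 0.268, 0.963], [-0.0, 0.963, -0.268], [-1.0, -0.0, 0.0]]
shift [ 0.2253 -0.0777  0.3937] roll -1.457
```

apply_moves([
  [0.111,-0.0777,0.3937,-1.457,1],
  [0.111,-0.0777,0.3937,-1.457,1],
  [0.111,-0.0777,0.3937,-1.457,1],
  [0.111,-0.0777,0.3937,-1.457,1],
  [0.111,-0.0777,0.3937,-1.457,1],
  [0.111,-0.0777,0.3937,-1.457,1],
  [0.111,-0.0777,0.3937,-1.457,1],
  [0.111,-0.0777,0.3937,-1.457,1],
  [0.111,-0.0777,0.3937,-1.457,1],
  [0.111,-0.0777,0.3937,-1.457,1],
  [0.111,-0.0777,0.3937,-1.457,1],
  [0.111,-0.0777,0.3937,-1.457,1],
], newtons=60)

```text
time: 2.1
ee_pos: [0.5063, 0.3489, 0.12]
tcp_rot: [144.8, 90.0, -147.4]
wrist_force: [-0.1, 0.1, 0.7]
opening: 0.0854
```

```bash
python3 - <<'E'
from h import *
to([.506,.3492,.006],-22.1)
E
```

```text
t 2.1 tcp [0.5063 0.3489 0.12  ] q [ 34.6  13.1   7.   83.9   0.  -33.3] F [-0.1  0.1  0.7] open 0.0854
[[-0.0, -0.926, 0.377], [-0.0, 0.377, 0.926], [-1.0, 0.0, -0.0]]
shift [0.114  0.0004 0.0002] roll -0.0
```

apply_moves([
  [0.045,0,0,0,1],
  [0.085,0,0,0,1],
  [0.114,0,0,0,1],
  [0.114,0,0,0,1],
  [0.114,0,0,0,-1],
  [0.114,0,0,0,-1],
  [0.114,0,0,0,-1],
  [0.114,0,0,0,-1],
  [0.114,0,0,0,-1],
  [0.114,0,0,0,-1],
  [0.114,0,0,0,-1],
], newtons=60)

```text
time: 3.2
ee_pos: [0.507, 0.3494, 0.0075]
tcp_rot: [-30.8, 89.9, 37.1]
wrist_force: [-0.3, -0.8, 5.9]
opening: 0.0207
```

```bash
python3 - <<'E'
from h import *
p=stw(-.064)
to([*p,.12],10.9)
E
```

```text
t 3.2 tcp [0.507  0.3494 0.0075] q [ 34.6  15.3  -3.   71.6   0.  -33.3] F [-0.3 -0.8  5.9] open 0.0207
[[0.001, -0.926, 0.377], [0.001, 0.377, 0.926], [-1.0, -0.001, 0.002]]
shift [-0.1129 -0.1109 -0.3086] roll -0.576
```

apply_moves([
  [-0.05,0,0,0,-1],
  [-0.1,0,0,0,-1],
  [-0.113,-0.111,-0.3086,-0.576,-1],
  [-0.113,-0.111,-0.3086,-0.576,-1],
  [-0.113,-0.111,-0.3086,-0.576,-1],
  [-0.113,-0.111,-0.3086,-0.576,-1],
  [-0.113,-0.111,-0.3086,-0.576,-1],
  [-0.113,-0.111,-0.3086,-0.576,-1],
  [-0.113,-0.111,-0.3086,-0.576,-1],
  [-0.113,-0.111,-0.3086,-0.576,-1],
  [-0.113,-0.111,-0.3086,-0.576,-1],
  [-0.113,-0.111,-0.3086,-0.576,-1],
])

```text
time: 4.4
ee_pos: [0.4934, 0.0222, 0.1201]
tcp_rot: [-57.9, 89.9, 43.0]
wrist_force: [-0.1, 0.2, -1.9]
opening: 0.0205
```

```bash
python3 - <<'E'
from h import *
p=stw(-.064)
to([*p,.0115],10.9)
c=cams.camera("top");W=cloud(c)
cv2.imwrite("pics/c2.png",cv2.resize(c["frame"][150:250,280:420],None,fx=4,fy=4,interpolation=cv2.INTER_CUBIC))
E
```

```text
t 4.4 tcp [0.4934 0.0222 0.1201] q [  2.5  -3.5 -10.8  82.6   0.1 -98.4] F [-0.1  0.2 -1.9] open 0.0205
[[0.001, -0.982, -0.189], [0.001, -0.189, 0.982], [-1.0, -0.002, 0.001]]
shift [ 0.1086  0.0005 -0.0007] roll 0.0
```

apply_moves([
  [0.045,0,-0.0007,0,-1],
  [0.085,0,-0.0007,0,-1],
  [0.104,0,-0.0007,0,-1],
  [0.108,0,-0.0007,0,-1],
  [0.1095,0,-0.0007,0,-1],
  [0.1105,0,-0.0007,0,-1],
  [0.1105,0,-0.0007,0,-1],
])

```text
time: 5.15
ee_pos: [0.4941, 0.0225, 0.01]
tcp_rot: [-65.5, 89.9, 35.5]
wrist_force: [0.3, 1.4, 0.2]
opening: 0.0206
```

apply_moves([
  [0,0,0,0,0],
  [0,0,0,0,0],
  [0,0,0,0,0],
  [0,0,0,0,0],
  [-0.04,0,0,0,0],
  [-0.09,0,0,0,0],
  [-0.14,0,0,0,-1],
  [-0.19,0,0,0,-1],
  [-0.24,0,0,0,-1],
  [-0.29,0,0,0,-1],
  [-0.29,0,0,0,-1],
])

```text
time: 6.25
ee_pos: [0.4948, 0.022, 0.3072]
tcp_rot: [-92.4, 89.3, 8.6]
wrist_force: [-0.0, -0.3, -0.1]
opening: 0.0004
```

```bash
python3 - <<'E'
from h import *
o,R=state()
c=cams.camera("side");cv2.imwrite("pics/c3.png",cv2.resize(c["frame"][60:260,180:440],None,fx=3,fy=3,interpolation=cv2.INTER_CUBIC))
E
```

```text
t 6.25 tcp [0.4948 0.022  0.3072] q [ 2.500e+00 -8.000e-01  1.270e+01  1.028e+02  1.000e-01 -9.850e+01] F [-0.  -0.3 -0.1] open 0.0004
[[0.012, -0.982, -0.191], [0.002, -0.191, 0.982], [-1.0, -0.012, -0.001]]
```

View pics/c3.png

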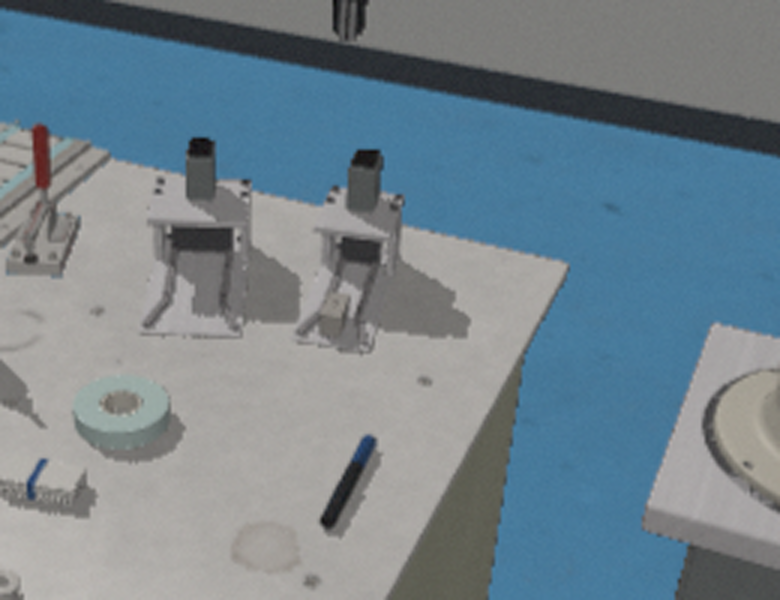

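The block sits in the narrow lane's front part (crop 335, 315), aligned with the rails. The moves only offer a roll about the tool axis. To get a lean, I'll see what the arm does at its reach limit, stretching along the lane's direction (azimuth −79°).

```bash
python3 - <<'E'
from h import *
to([.123,-.638,.33])
E
```

```text
t 6.3 tcp [0.4946 0.0221 0.3036] q [ 2.500e+00 -8.000e-01  1.240e+01  1.026e+02  1.000e-01 -9.850e+01] F [ 1.3  0.4 -0.3] open 0.0002
[[0.008, -0.982, -0.191], [0.002, -0.191, 0.982], [-1.0, -0.008, 0.0]]
shift [-0.0306  0.4904 -0.5771] roll 0
```

apply_moves([
  [-0.03,0.49,-0.577,1.5,-1],
  [-0.03,0.49,-0.577,1.5,-1],
  [-0.03,0.49,-0.577,1.5,-1],
  [-0.03,0.49,-0.577,1.5,-1],
  [-0.03,0.49,-0.577,1.5,-1],
  [-0.03,0.49,-0.577,1.5,-1],
  [-0.03,0.49,-0.577,1.5,-1],
  [-0.03,0.49,-0.577,1.5,-1],
  [-0.03,0.49,-0.577,1.5,-1],
  [-0.03,0.49,-0.577,1.5,-1],
  [-0.03,0.49,-0.577,1.5,-1],
  [-0.03,0.49,-0.577,1.5,-1],
])

```text
time: 7.5
ee_pos: [0.1985, -0.5023, 0.3221]
tcp_rot: [7.2, 89.5, 22.2]
wrist_force: [1.5, -0.4, -0.1]
opening: -0.0002
```

```bash
python3 - <<'E'
from h import *
to([.17,-.884,.33])
E
```

```text
t 7.5 tcp [ 0.1985 -0.5023  0.3221] q [-68.7   6.9  22.5 105.6   0.5 -83.7] F [ 1.5 -0.4 -0.1] open -0.0002
[[0.008, -0.259, 0.966], [0.003, 0.966, 0.259], [-1.0, 0.001, 0.008]]
shift [-0.0094 -0.3613 -0.1263] roll 0
```

Now push past the reach limit and watch the orientation.

apply_moves([
  [-0.009,-0.361,-0.126,0,-1],
  [-0.009,-0.361,-0.126,0,-1],
  [-0.009,-0.361,-0.126,0,-1],
  [-0.009,-0.361,-0.126,0,-1],
  [-0.009,-0.361,-0.126,0,-1],
  [-0.009,-0.361,-0.126,0,-1],
  [-0.009,-0.361,-0.126,0,-1],
  [-0.009,-0.361,-0.126,0,-1],
  [-0.009,-0.361,-0.126,0,-1],
  [-0.009,-0.361,-0.126,0,-1],
])

```text
time: 8.5
ee_pos: [0.1534, -0.7712, 0.2633]
tcp_rot: [-84.3, 87.1, -69.3]
wrist_force: [0.6, -0.3, 0.1]
opening: 0.0
```

```bash
python3 - <<'E'
from h import *
to([.19,-.98,.33])
E
```

```text
t 8.5 tcp [ 0.1534 -0.7712  0.2633] q [-78.9  46.7  70.8 111.2   0.5 -93.9] F [ 0.6 -0.3  0.1] open 0.0
[[0.018, -0.258, 0.966], [-0.047, 0.965, 0.259], [-0.999, -0.05, 0.005]]
shift [-0.0562 -0.2142 -0.0183] roll 0
```

```bash
python3 - <<'E'
from h import *
to([.114,-.59,.85])
E
```

```text
t 8.5 tcp [ 0.1534 -0.7712  0.2633] q [-78.9  46.7  70.8 111.2   0.5 -93.9] F [ 0.6 -0.3  0.1] open 0.0
[[0.018, -0.258, 0.966], [-0.047, 0.965, 0.259], [-0.999, -0.05, 0.005]]
shift [-0.5952  0.1558  0.0118] roll 0
```

apply_moves([
  [-0.595,0.156,0.012,0,-1],
  [-0.595,0.156,0.012,0,-1],
  [-0.595,0.156,0.012,0,-1],
  [-0.595,0.156,0.012,0,-1],
  [-0.595,0.156,0.012,0,-1],
  [-0.595,0.156,0.012,0,-1],
  [-0.595,0.156,0.012,0,-1],
  [-0.595,0.156,0.012,0,-1],
  [-0.595,0.156,0.012,0,-1],
  [-0.595,0.156,0.012,0,-1],
  [-0.595,0.156,0.012,0,-1],
  [-0.595,0.156,0.012,0,-1],
])

```text
time: 9.7
ee_pos: [0.1057, -0.5362, 0.5204]
tcp_rot: [-89.6, 83.6, -74.6]
wrist_force: [-0.3, -0.1, -0.2]
opening: -0.0
```

```bash
python3 - <<'E'
from h import *
to([.114,-.59,.85])
E
```

```text
t 9.7 tcp [ 0.1057 -0.5362  0.5204] q [-79.1  23.9  70.7 130.5   0.5 -94.1] F [-0.3 -0.1 -0.2] open -0.0
[[0.029, -0.257, 0.966], [-0.107, 0.96, 0.259], [-0.994, -0.111, 0.001]]
shift [-0.3216 -0.0904 -0.0056] roll 0
```

apply_moves([
  [-0.8,0,0,0,-1],
  [-0.8,0,0,0,-1],
  [-0.8,0,0,0,-1],
  [-0.8,0,0,0,-1],
])

```text
time: 10.1
ee_pos: [0.1002, -0.5103, 0.5576]
tcp_rot: [-91.3, 79.6, -76.4]
wrist_force: [-0.6, -0.0, -0.1]
opening: -0.0003
```

apply_moves([
  [-0.8,0,0,0,-1],
  [-0.8,0,0,0,-1],
  [-0.8,0,0,0,-1],
  [-0.8,0,0,0,-1],
])

```text
time: 10.5
ee_pos: [0.0944, -0.4818, 0.593]
tcp_rot: [-92.1, 75.6, -77.1]
wrist_force: [-0.3, -0.9, -0.8]
opening: -0.0003
```

```bash
python3 - <<'E'
from h import *
state()
E
```

```text
t 10.5 tcp [ 0.0944 -0.4818  0.593 ] q [-79.2  15.9  70.7 130.5   0.5 -94.1] F [-0.3 -0.9 -0.8] open -0.0003
[[0.055, -0.251, 0.966], [-0.242, 0.936, 0.257], [-0.969, -0.248, -0.009]]
```

apply_moves([
  [-0.8,0,0,0,-1],
  [-0.8,0,0,0,-1],
  [-0.8,0,0,0,-1],
])

```text
time: 10.8
ee_pos: [0.0886, -0.4526, 0.6245]
tcp_rot: [-92.5, 71.8, -77.6]
wrist_force: [0.4, 0.5, 0.8]
opening: 0.0002
```

apply_moves([
  [-0.8,0,0,0,-1],
  [-0.8,0,0,0,-1],
  [-0.8,0,0,0,-1],
  [-0.8,0,0,0,-1],
])

```text
time: 11.2
ee_pos: [0.0823, -0.4198, 0.6555]
tcp_rot: [-92.8, 67.8, -77.9]
wrist_force: [-0.1, 0.3, -0.2]
opening: 0.0
```

apply_moves([
  [-0.8,0,0,0,-1],
  [-0.8,0,0,0,-1],
  [-0.8,0,0,0,-1],
  [-0.8,0,0,0,-1],
])

```text
time: 11.6
ee_pos: [0.0758, -0.3847, 0.6842]
tcp_rot: [-93.0, 63.8, -78.1]
wrist_force: [0.7, 0.3, -0.0]
opening: -0.0
```

apply_moves([
  [-0.8,0,0,0,-1],
  [-0.8,0,0,0,-1],
  [-0.8,0,0,0,-1],
  [-0.8,0,0,0,-1],
])

```text
time: 12.0
ee_pos: [0.0693, -0.3477, 0.7103]
tcp_rot: [-93.1, 59.8, -78.2]
wrist_force: [-0.5, 0.3, -0.1]
opening: 0.0001
```

```bash
python3 - <<'E'
from h import *
to([.36,-.36,.50]); to([.47,0.0,.38]); to([*stw(-.13),.2],10.9)
E
```

```text
t 12.0 tcp [ 0.0693 -0.3477  0.7103] q [-7.910e+01  1.000e-01  7.070e+01  1.305e+02  4.000e-01 -9.380e+01] F [-0.5  0.3 -0.1] open 0.0001
[[0.102, -0.229, 0.968], [-0.492, 0.834, 0.249], [-0.865, -0.502, -0.027]]
shift [0.2176 0.0287 0.2841] roll 0
t 12.0 tcp [ 0.0693 -0.3477  0.7103] q [-7.910e+01  1.000e-01  7.070e+01  1.305e+02  4.000e-01 -9.380e+01] F [-0.5  0.3 -0.1] open 0.0001
[[0.102, -0.229, 0.968], [-0.492, 0.834, 0.249], [-0.865, -0.502, -0.027]]
shift [0.1555 0.364  0.4837] roll 0
t 12.0 tcp [ 0.0693 -0.3477  0.7103] q [-7.910e+01  1.000e-01  7.070e+01  1.305e+02  4.000e-01 -9.380e+01] F [-0.5  0.3 -0.1] open 0.0001
[[0.102, -0.229, 0.968], [-0.492, 0.834, 0.249], [-0.865, -0.502, -0.027]]
shift [0.2698 0.5238 0.5206] roll -1.503
```

apply_moves([
  [0.2176,0.0287,0.2841,1.638,-1],
  [0.2176,0.0287,0.2841,1.638,-1],
  [0.2176,0.0287,0.2841,1.638,-1],
  [0.2176,0.0287,0.2841,1.638,-1],
  [0.2176,0.0287,0.2841,1.638,-1],
  [0.2176,0.0287,0.2841,1.638,-1],
  [0.1555,0.364,0.4837,1.638,-1],
  [0.1555,0.364,0.4837,1.638,-1],
  [0.1555,0.364,0.4837,1.638,-1],
  [0.1555,0.364,0.4837,1.638,-1],
  [0.1555,0.364,0.4837,1.638,-1],
  [0.1555,0.364,0.4837,1.638,-1],
])

```text
time: 13.2
ee_pos: [0.3696, -0.1798, 0.4738]
tcp_rot: [-12.5, 60.1, -78.3]
wrist_force: [0.6, -1.5, 0.3]
opening: 0.0
```

```bash
python3 - <<'E'
from h import *
to([*stw(-.13),.2],10.9)
E
```

```text
t 13.2 tcp [ 0.3696 -0.1798  0.4738] q [ -6.8 -15.1  15.8 110.5 -28.2  56.4] F [ 0.6 -1.5  0.3] open 0.0
[[0.101, 0.918, 0.383], [-0.489, 0.381, -0.785], [-0.867, -0.108, 0.487]]
shift [ 0.1185  0.2333 -0.2996] roll 0.23
```

apply_moves([
  [0.1185,0.2333,-0.2996,0.23,-1],
  [0.1185,0.2333,-0.2996,0.23,-1],
  [0.1185,0.2333,-0.2996,0.23,-1],
  [0.1185,0.2333,-0.2996,0.23,-1],
  [0.1185,0.2333,-0.2996,0.23,-1],
  [0.1185,0.2333,-0.2996,0.23,-1],
  [0.1185,0.2333,-0.2996,0.23,-1],
  [0.1185,0.2333,-0.2996,0.23,-1],
  [0.1185,0.2333,-0.2996,0.23,-1],
  [0.1185,0.2333,-0.2996,0.23,-1],
  [0.1185,0.2333,-0.2996,0.23,-1],
])

```text
time: 14.3
ee_pos: [0.4808, 0.0859, 0.2006]
tcp_rot: [0.6, 60.0, -78.4]
wrist_force: [0.4, -0.2, -0.1]
opening: -0.0002
```

```bash
python3 - <<'E'
from h import *
c=cams.camera("side");cv2.imwrite("pics/c4.png",cv2.resize(c["frame"][10:210,180:440],None,fx=3,fy=3,interpolation=cv2.INTER_CUBIC))
to([*stw(-.13),.0125],10.9)
for s in(-.10,-.03,.0055):to([*stw(s),.0125],10.9)
E
```

```text
t 14.35 tcp [0.4809 0.0857 0.2012] q [ 26.5   0.8  -2.   95.5 -28.8 107.6] F [ 0.8 -0.4  0.3] open 0.0002
[[0.102, 0.981, 0.163], [-0.488, 0.192, -0.851], [-0.867, 0.007, 0.499]]
shift [ 0.1632 -0.0013 -0.0947] roll -0.001
t 14.35 tcp [0.4809 0.0857 0.2012] q [ 26.5   0.8  -2.   95.5 -28.8 107.6] F [ 0.8 -0.4  0.3] open 0.0002
[[0.102, 0.981, 0.163], [-0.488, 0.192, -0.851], [-0.867, 0.007, 0.499]]
shift [ 0.1782 -0.0014 -0.0687] roll -0.001
t 14.35 tcp [0.4809 0.0857 0.2012] q [ 26.5   0.8  -2.   95.5 -28.8 107.6] F [ 0.8 -0.4  0.3] open 0.0002
[[0.102, 0.981, 0.163], [-0.488, 0.192, -0.851], [-0.867, 0.007, 0.499]]
shift [ 0.2131 -0.0016 -0.008 ] roll -0.001
t 14.35 tcp [0.4809 0.0857 0.2012] q [ 26.5   0.8  -2.   95.5 -28.8 107.6] F [ 0.8 -0.4  0.3] open 0.0002
[[0.102, 0.981, 0.163], [-0.488, 0.192, -0.851], [-0.867, 0.007, 0.499]]
shift [ 0.2308 -0.0017  0.0227] roll -0.001
```

View pics/c4.png

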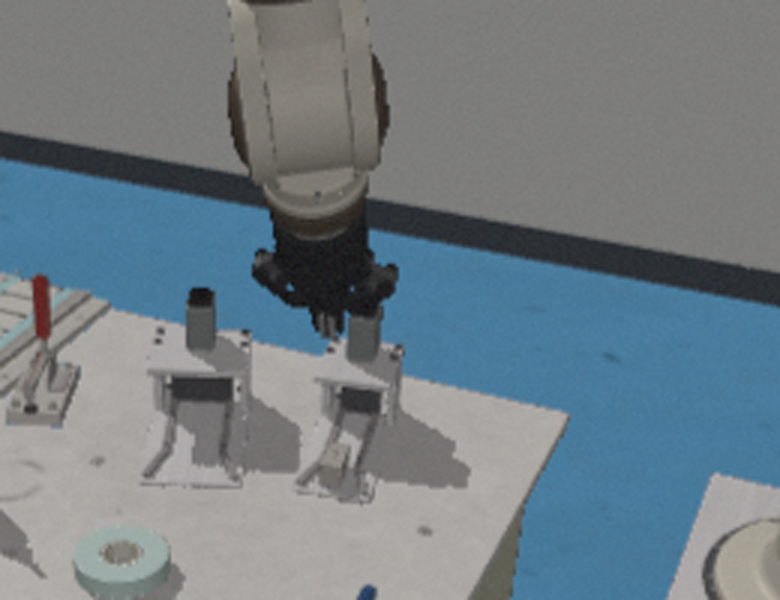

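Fingers lean about 30° along the lane. The block is still in the lane at (335, 465) and the approach is clear.

apply_moves([
  [0.04,-0.0013,-0.022,0,-1],
  [0.08,-0.0013,-0.046,0,-1],
  [0.12,-0.0013,-0.07,0,-1],
  [0.145,-0.0013,-0.084,0,-1],
  [0.161,-0.0013,-0.0935,0,-1],
  [0.161,-0.0013,-0.0935,0,-1],
  [0.161,-0.0013,-0.0935,0,-1],
])

```text
time: 15.05
ee_pos: [0.4814, 0.086, 0.0168]
tcp_rot: [1.0, 60.1, -78.1]
wrist_force: [1.3, 0.4, 0.3]
opening: -0.0002
```

```bash
python3 - <<'E'
from h import *
for s in(-.10,-.03,.0055):to([*stw(s),.015],10.9)
E
```

```text
t 15.05 tcp [0.4814 0.086  0.0168] q [ 26.5   4.8 -18.5  74.9 -28.9 107.7] F [1.3 0.4 0.3] open -0.0002
[[0.103, 0.982, 0.161], [-0.488, 0.191, -0.852], [-0.867, 0.009, 0.499]]
shift [ 0.0163 -0.0006  0.0247] roll -0.003
t 15.05 tcp [0.4814 0.086  0.0168] q [ 26.5   4.8 -18.5  74.9 -28.9 107.7] F [1.3 0.4 0.3] open -0.0002
[[0.103, 0.982, 0.161], [-0.488, 0.191, -0.852], [-0.867, 0.009, 0.499]]
shift [ 0.0512 -0.0007  0.0854] roll -0.003
t 15.05 tcp [0.4814 0.086  0.0168] q [ 26.5   4.8 -18.5  74.9 -28.9 107.7] F [1.3 0.4 0.3] open -0.0002
[[0.103, 0.982, 0.161], [-0.488, 0.191, -0.852], [-0.867, 0.009, 0.499]]
shift [ 0.0689 -0.0008  0.1162] roll -0.003
```

apply_moves([
  [0.009,-0.0006,0.0125,0,-1],
  [0.0165,-0.0006,0.025,0,-1],
  [0.0213,-0.0006,0.0335,0,-1],
  [0.0263,-0.0006,0.042,0,-1],
  [0.0313,-0.0007,0.051,0,-1],
  [0.0363,-0.0007,0.06,0,-1],
  [0.0413,-0.0007,0.0685,0,-1],
  [0.0463,-0.0007,0.077,0,-1],
  [0.0512,-0.0007,0.0854,0,-1],
  [0.0512,-0.0007,0.0854,0,-1],
])

```text
time: 16.05
ee_pos: [0.4997, -0.013, 0.0149]
tcp_rot: [1.0, 60.1, -78.2]
wrist_force: [-0.0, 0.0, 0.5]
opening: 0.0001
```

```bash
python3 - <<'E'
from h import *
for n in("side",):
  c=cams.camera(n);cv2.imwrite("pics/c5.png",cv2.resize(c["frame"][90:190,240:370],None,fx=6,fy=6,interpolation=cv2.INTER_CUBIC))
for s in(-.03,-.01,.0055,.009):to([*stw(s),.015],10.9)
E
```

```text
t 16.1 tcp [ 0.4996 -0.0125  0.0149] q [ 15.1   0.3 -23.3  68.3 -29.9  94.8] F [-0.8 -0.3 -0.7] open -0.0001
[[0.102, 0.982, 0.16], [-0.488, 0.19, -0.852], [-0.867, 0.009, 0.499]]
shift [-0.0005  0.0002 -0.0005] roll -0.004
t 16.1 tcp [ 0.4996 -0.0125  0.0149] q [ 15.1   0.3 -23.3  68.3 -29.9  94.8] F [-0.8 -0.3 -0.7] open -0.0001
[[0.102, 0.982, 0.16], [-0.488, 0.19, -0.852], [-0.867, 0.009, 0.499]]
shift [0.0095 0.0002 0.0168] roll -0.004
t 16.1 tcp [ 0.4996 -0.0125  0.0149] q [ 15.1   0.3 -23.3  68.3 -29.9  94.8] F [-0.8 -0.3 -0.7] open -0.0001
[[0.102, 0.982, 0.16], [-0.488, 0.19, -0.852], [-0.867, 0.009, 0.499]]
shift [0.0173 0.0002 0.0303] roll -0.004
t 16.1 tcp [ 0.4996 -0.0125  0.0149] q [ 15.1   0.3 -23.3  68.3 -29.9  94.8] F [-0.8 -0.3 -0.7] open -0.0001
[[0.102, 0.982, 0.16], [-0.488, 0.19, -0.852], [-0.867, 0.009, 0.499]]
shift [0.019  0.0002 0.0333] roll -0.004
```

View pics/c5.png

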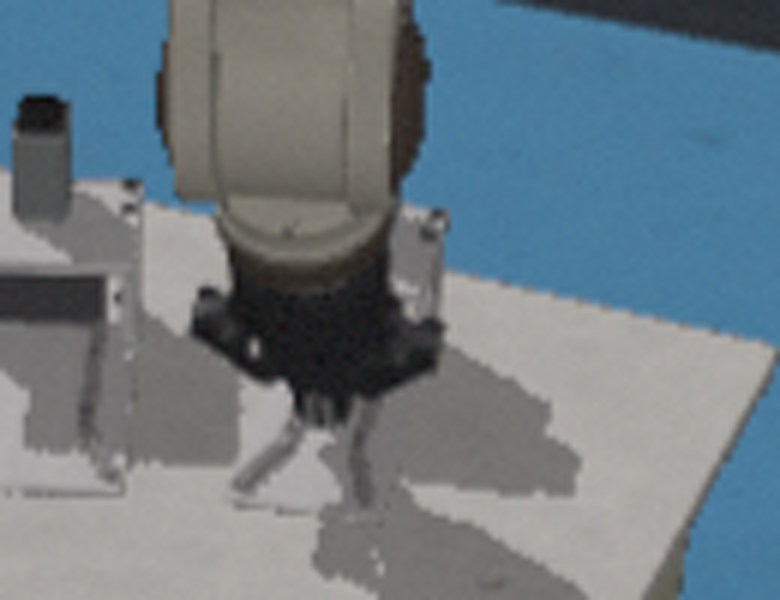

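The fingertips at about (320, 405) sit between the rails. The block is hidden ahead of them, and the front of the lane is empty, so it moved. I'll continue more slowly.

apply_moves([
  [0.003,0,0.0055,0,-1],
  [0.006,0,0.011,0,-1],
  [0.0095,0,0.0168,0,-1],
  [0.012,0,0.021,0,-1],
  [0.0145,0,0.0255,0,-1],
  [0.0155,0,0.027,0,-1],
  [0.0155,0,0.027,0,-1],
])

```text
time: 16.8
ee_pos: [0.5055, -0.0434, 0.015]
tcp_rot: [1.0, 60.1, -78.2]
wrist_force: [-0.5, 0.2, -0.1]
opening: 0.0003
```

apply_moves([
  [0.001,0,0.0017,0,-1],
  [0.0017,0,0.003,0,-1],
  [0.0017,0,0.003,0,-1],
])

```text
time: 17.1
ee_pos: [0.5061, -0.0469, 0.0149]
tcp_rot: [1.0, 60.1, -78.2]
wrist_force: [0.0, -0.1, 0.9]
opening: 0.0001
```

```bash
python3 - <<'E'
from h import *
o,R=state();l=o["ee_pos"][:2]-SO;print("s",l@SX)
E
```

```text
t 17.1 tcp [ 0.5061 -0.0469  0.0149] q [ 10.9  -0.7 -24.2  66.  -29.9  90. ] F [ 0.  -0.1  0.9] open 0.0001
[[0.102, 0.982, 0.16], [-0.488, 0.189, -0.852], [-0.867, 0.009, 0.499]]
s 0.005646565736924504
```

apply_moves([
  [0.001,0,0.0017,0,-1],
  [0.0015,0,0.0026,0,-1],
  [0.0015,0,0.0026,0,-1],
])

```text
time: 17.4
ee_pos: [0.5067, -0.0494, 0.0149]
tcp_rot: [1.0, 60.1, -78.2]
wrist_force: [-0.6, 4.2, 0.6]
opening: 0.0001
```

apply_moves([
  [0.001,0,0.0017,0,-1],
  [0.0015,0,0.0026,0,-1],
  [0.0015,0,0.0026,0,-1],
])

```text
time: 17.7
ee_pos: [0.507, -0.0498, 0.0148]
tcp_rot: [1.0, 60.5, -78.0]
wrist_force: [-8.0, 22.3, 7.6]
opening: 0.0002
```

Force has built to about 22 N against the push, so this is probably the stop. I'll back out along the lane and check.

apply_moves([
  [-0.015,0,-0.026,0,-1],
  [-0.035,0,-0.06,0,-1],
  [-0.06,0,-0.1,0,-1],
  [-0.1,0,-0.1,0,-1],
  [-0.145,0,-0.12,0,-1],
  [-0.19,0,-0.14,0,-1],
  [-0.23,0,-0.16,0,-1],
  [-0.27,0,-0.18,0,-1],
  [-0.27,0,-0.18,0,-1],
])

```text
time: 18.6
ee_pos: [0.4504, 0.2383, 0.1636]
tcp_rot: [1.5, 60.6, -77.4]
wrist_force: [0.2, -0.4, -0.3]
opening: 0.0
```

```bash
python3 - <<'E'
from h import *
o,R=state()
c=cams.camera("side");cv2.imwrite("pics/c6.png",cv2.resize(c["frame"][100:190,260:340],None,fx=6.5,fy=6.5,interpolation=cv2.INTER_CUBIC))
print([(np.round(r["rect"]).tolist(),round(r["confidence"],2)) for r in cams.spot_in("block_center","side")])
W=cloud(c).reshape(-1,3);l=W[:,:2]-SO;a=l@SX;b=l@np.array([-SX[1],SX[0]])
m=(abs(b)<.009)&(a>-.1)&(a<.065)&(W[:,2]<.068)
for x,y,z in sorted(zip(a[m],b[m],W[m,2])):
    if x>-.03:print(round(x*1000),round(y*1000),round(z*1000),end=" | ")
def px(X):
    p=c["camera_matrix"]@(c["R"]@np.array(X)+c["t"]);p=p[:2]/p[2];return np.round((p-[260,100])*6.5)
print("\nnear-end corners at home (crop px):")
for y in(-.011,.011):
  for z in(.003,.028):print(y,z,px([*stw(.015,y),z]))
c=cams.camera("top")
for k in("roller","pen","tape"):print(k,[(np.round(r["rect"]).tolist(),round(r["confidence"],2)) for r in cams.spot_in(k,"top")])
E
```

```text
t 18.6 tcp [0.4504 0.2383 0.1636] q [ 41.8  11.2   4.9  99.1 -25.4 124.1] F [ 0.2 -0.4 -0.3] open 0.0
[[0.107, 0.981, 0.164], [-0.479, 0.196, -0.856], [-0.871, 0.013, 0.491]]
[]
-30 -6 3 | -30 3 2 | -28 7 3 | -27 1 4 | -26 -2 0 | -25 -8 1 | -24 4 2 | -24 -2 3 | -24 -5 3 | -22 -8 3 | -18 6 1 | -16 0 1 | -15 6 3 | -14 3 3 | -13 -3 0 | -13 -6 0 | -12 4 -2 | -10 7 4 | -10 -9 -1 | -8 1 3 | -7 -2 0 | -7 -5 0 | -7 1 -1 | -7 5 6 | -4 -8 -1 | -4 -4 2 | -4 5 0 | -3 -7 6 | -1 -7 1 | -1 -1 0 | 0 0 3 | 1 3 1 | 4 -3 0 | 5 4 2 | 6 -2 3 | 7 -5 3 | 8 1 1 | 11 8 -2 | 11 2 3 | 11 -8 1 | 12 5 2 | 14 -1 5 | 14 -7 3 | 14 -4 6 | 15 -4 1 | 15 -7 5 | 17 -6 8 | 18 0 -1 | 56 -8 30 | 57 -4 29 | 58 6 31 | 60 -7 32 | 60 3 30 | 61 6 25 | 62 0 30 | 63 -3 30 | 
near-end corners at home (crop px):
-0.011 0.003 [255. 357.]
-0.011 0.028 [258. 313.]
0.011 0.003 [211. 351.]
0.011 0.028 [213. 307.]
roller []
pen [([221.0, 244.0, 266.0, 248.0], 0.52)]
tape [([228.0, 145.0, 263.0, 179.0], 0.92)]
```

View pics/c6.png

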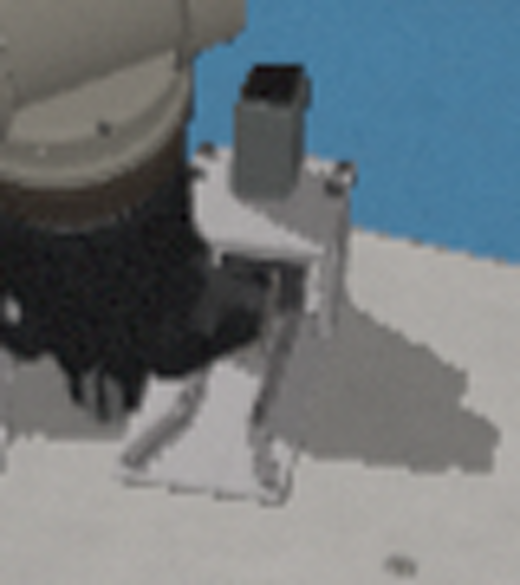

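The view is partly blocked by the gripper, but the lane floor is empty up to x≈15 mm. I'll raise the arm for a clean look.

apply_moves([
  [-0.305,0,0.172,0,-1],
  [-0.305,0,0.172,0,-1],
  [-0.305,0,0.172,0,-1],
  [-0.305,0,0.172,0,-1],
  [-0.305,0,0.172,0,-1],
  [-0.305,0,0.172,0,-1],
  [-0.305,0,0.172,0,-1],
  [-0.305,0,0.172,0,-1],
  [-0.305,0,0.172,0,-1],
])

```text
time: 19.8
ee_pos: [0.4469, 0.2078, 0.4529]
tcp_rot: [6.0, 61.6, -72.5]
wrist_force: [0.1, -0.9, 0.5]
opening: -0.0002
```

```bash
python3 - <<'E'
from h import *
o,R=state()
D=[];
for i in range(6):
    c=cams.camera("side");D.append(c["depth"])
D=np.array(D);D[D<=0]=np.nan;c["depth"]=np.nanmedian(D,0)
cv2.imwrite("pics/c7.png",cv2.resize(c["frame"][100:190,260:340],None,fx=6.5,fy=6.5,interpolation=cv2.INTER_CUBIC))
print([(np.round(r["rect"]).tolist(),round(r["confidence"],2)) for r in cams.spot_in("block_center","side")])
W=cloud(c).reshape(-1,3);l=W[:,:2]-SO;a=l@SX;b=l@np.array([-SX[1],SX[0]])
m=(abs(b)<.016)&(a>-.005)&(a<.07)&(W[:,2]<.068)
for x,y,z in sorted(zip(a[m],b[m],W[m,2])):print(round(x*1000),round(y*1000),round(z*1000),end=" | ")
def px(X):
    p=c["camera_matrix"]@(c["R"]@np.array(X)+c["t"]);p=p[:2]/p[2];return np.round((p-[260,100])*6.5)
print("plate edge",px([*stw(-.003,-.04),.07]),px([*stw(-.003,.04),.07]))
c=cams.camera("top")
for k in("roller","pen","tape"):print(k,[(np.round(r["rect"]).tolist(),round(r["confidence"],2)) for r in cams.spot_in(k,"top")])
E
```

```text
t 19.8 tcp [0.4469 0.2078 0.4529] q [ 39.7  16.6  45.5 130.4 -26.2 120.8] F [ 0.1 -0.9  0.5] open -0.0002
[[0.144, 0.976, 0.165], [-0.454, 0.213, -0.865], [-0.879, 0.049, 0.474]]
[([296.0, 141.0, 304.0, 153.0], 0.5), ([278.0, 111.0, 312.0, 178.0], 0.46)]
-4 -4 2 | -4 -8 2 | -3 12 6 | -1 -13 2 | -1 9 1 | -1 -10 1 | 0 3 2 | 0 6 1 | 1 0 2 | 2 -3 2 | 3 -6 2 | 3 -9 2 | 4 13 6 | 5 4 2 | 6 10 1 | 7 -12 0 | 7 1 2 | 7 -15 1 | 7 7 1 | 8 -5 2 | 8 11 3 | 8 -2 1 | 8 14 6 | 9 -8 2 | 10 11 6 | 12 -11 1 | 12 -14 1 | 12 5 2 | 12 3 21 | 12 8 1 | 13 0 17 | 13 -1 2 | 13 -3 21 | 13 2 2 | 13 -4 14 | 13 15 7 | 14 -6 21 | 14 6 4 | 14 -6 28 | 14 12 7 | 14 -10 18 | 14 -7 6 | 14 -6 17 | 14 -4 2 | 14 7 19 | 15 -4 5 | 15 -7 2 | 15 0 23 | 15 4 23 | 15 -3 16 | 15 7 22 | 15 -10 6 | 15 -10 13 | 15 -7 9 | 15 0 8 | 15 9 3 | 15 -3 23 | 15 -12 25 | 16 -6 24 | 16 -12 21 | 16 0 12 | 16 0 18 | 16 6 6 | 17 -9 27 | 17 -3 8 | 17 3 3 | 17 -9 23 | 17 4 25 | 17 -6 12 | 17 -12 16 | 17 -10 8 | 18 -13 1 | 18 7 9 | 18 1 25 | 18 7 13 | 18 -10 1 | 18 0 3 | 18 -12 12 | 18 4 13 | 18 -12 27 | 19 -2 25 | 19 8 23 | 19 3 6 | 19 -13 8 | 19 4
[... 573 characters left out ...]
9 -14 2 | 49 -9 27 | 49 -3 26 | 50 7 28 | 50 -13 19 | 50 -13 12 | 52 -12 26 | 53 -12 14 | 53 5 26 | 54 -13 6 | 54 2 26 | 55 -13 2 | 55 -11 28 | 55 -5 27 | 56 -1 25 | 57 12 34 | 58 -8 26 | 58 6 27 | 58 12 18 | 59 -7 32 | 59 15 21 | 59 -15 11 | 59 -13 33 | 59 15 10 | 59 9 26 | 60 -14 14 | 60 -14 29 | 60 3 26 | 60 -4 31 | 60 -14 18 | 61 10 29 | 61 0 26 | 61 13 24 | 61 12 21 | 61 -4 27 | 61 0 30 | 61 -10 31 | 61 3 29 | 61 6 29 | 61 16 24 | 62 -10 27 | 62 -7 27 | 62 -15 2 | 62 16 16 | 62 -13 24 | 63 13 27 | 63 16 12 | 63 10 31 | 63 -14 5 | 63 -14 20 | plate edge [317. 263.] [150. 241.]
roller []
pen []
tape [([230.0, 146.0, 263.0, 180.0], 0.75)]<stdin>:6: RuntimeWarning: All-NaN slice encountered
```

View pics/c7.png

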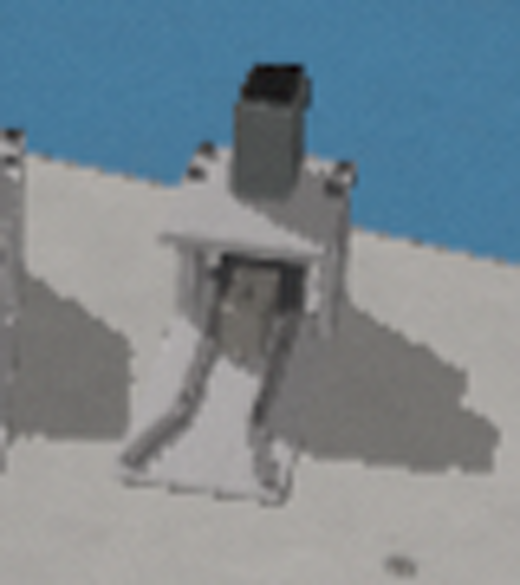

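The block is flat and straight between the rails. Its near end is at station x≈15 mm, its top at about 27 mm runs up to the stop at about 60 mm, and nothing is touching it. Handing in.

```bash
python3 -c "
from h import *
print(bot.job_done())"
```

```text
the job is handed in; nothing more can be done
None
```

The setting block is home against the stop in the narrow lane, and I handed the job in at about 20 s of the 43 s allowed.

I gripped the block with the tool pointing down, laid it lengthwise in the lane's open front, and let go. The moves cannot tilt the tool directly. So I drove the arm repeatedly against its joint limits until the fingers leaned about 30° along the lane. I then pushed the block with the shut fingers until about 22 N built up at the stop, and backed the arm away clear.

**Final position:** In the last side-camera check, the block's near end was at about 15 mm in the station frame, where a block at home should have it. Its top was level at about 27 mm high and reached the stop at about 60 mm. Across the lane it spanned about −12 to +10 mm, so it lies straight to within what the camera can measure.

**Bystanders:** The last detector check found the tape at its starting place, within 2 to 4 pixels. The pen was found in place after the push, but not in the last check. The detector found the roller only in the first picture, so I have no later check of it. The arm only came low at the block's pickup point and in the narrow lane, and no unexpected forces showed up.

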